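# Tip the parts bin and scoop out the ball knobs

### The job

Tip the hinged parts bin all the way forward by pressing down its front tab, so that the four ball knobs roll together in the bin's narrow end. Then scoop them out of there with the hand scoop and empty all four into the white kitting tray, without touching the knobs with the gripper's fingers. Finally stand the scoop back upright on the bench, and leave the other things on the bench where they are.

Things in the scene. Friction and masses are not known exactly. Their poses are not given: they have to be found in the camera images.
- bin (a joint): tilt of the grey plastic parts bin about a level hinge across its middle: 0 = level (the start), grows as the narrow front end goes down, 0.52 rad (30 deg) = fully tipped on its stop. Hinge friction 0.4 N m (about 5 N at the tab): it stays where it is left. The hinge line passes 80 mm behind and 4 mm below bin_corner in the bin's own axes, 85 mm above the bench
- bin_corner (a point): where parts gather: middle of the line where the bin's inner floor meets the inside of its narrow front wall. Turns with the bin; axes are the bin's own: x along the floor to the rear, y across, z square to the floor, out of the open mouth
- bin_mouth (a point): middle of the bin's mouth, 79 mm behind bin_corner in x and 46 mm above its inner floor; axes as bin_corner. Walls 4 mm thick, rising 46 mm above the inner floor, 158 mm long: from the front wall a channel, floor 40 mm wide for 48 mm, then widening at 45 deg each side over 56 mm to 152 mm. Channel and widening sides lean out 35 deg from upright (channel 104 mm wide at the rim); rear part upright. Slippery
- stand: dark steel stand of the bin, fixed. Origin on the bench below the middle of the hinge, +x to the bin's wide rear. Two cheeks outside the bin's wide part, 100 mm high, 182 mm apart overall
- bin_tab (a point): middle of the top face of the press tab: a flat lip that sticks out 30 mm from the rim of the narrow front wall, 60 mm wide, 5 mm thick, flush with the rim, 46 mm above the inner floor; axes as bin_corner. Sinks about 50 mm as the bin tips; the space below it is free
- scoop: loose aluminium hand scoop, about 120 g, standing upright on its flat pan. Origin: underside of the pan, 34 mm behind the nose; -x to the open nose, z up. Pan 64 mm long (x -34 to 30 mm), floor 36 mm wide. Upright wooden grip at the rear: a block 30 mm in x (12 to 42 mm), 14 mm in y, z 26 to 100 mm; pinch it across its flat sides, from above or leaning in x
- scoop_pan (a point): middle of the upper face of the scoop's pan floor, at x -2, z 2 mm of the scoop; axes as the scoop. Floor and sides thin to 1.2 mm at the straight, open nose (2.2 mm at the rear), slippery. Sides lean out 35 deg from upright to 22 mm height, 67 mm apart there, so the pan nests in the bin's front channel with about 2 mm play each side; rear wall 26 mm high
- tray: white open kitting tray fixed on the bench, outer 140 mm in x, 170 mm in y, 35 mm high, walls and floor 4 mm. Origin: centre of its underside, z up
- knob1: loose black plastic ball knob for a switch lever, 20 mm ball with a small flush brass insert; 10 to 16 g, smooth, rolls. Origin at the ball's centre. All four are alike and start in the wide end of the level bin
- knob2: loose black plastic ball knob for a switch lever, 20 mm ball with a small flush brass insert; 10 to 16 g, smooth, rolls. Origin at the ball's centre. All four are alike and start in the wide end of the level bin
- knob3: loose black plastic ball knob for a switch lever, 20 mm ball with a small flush brass insert; 10 to 16 g, smooth, rolls. Origin at the ball's centre. All four are alike and start in the wide end of the level bin
- knob4: loose black plastic ball knob for a switch lever, 20 mm ball with a small flush brass insert; 10 to 16 g, smooth, rolls. Origin at the ball's centre. All four are alike and start in the wide end of the level bin
- cleaner: bystander: loose brass tip-cleaner pot, 70 mm across, 53 mm high. Origin: centre of its underside
- board: bystander: loose green circuit board 50 x 70 mm with a black buzzer, 14 mm high. Origin: centre of its underside
- cutters: bystander: loose flush cutters with blue handles, 130 mm long, 12 mm high. Origin: underside at the joint
- spool: bystander: loose solder spool standing on end, 60 mm across, 48 mm high. Origin: centre of its underside

How it is judged:
On the way, in this order (a step that is already met when the one before it is completed fails the run):
1. the bin is tipped forward on its stop (tilt over 0.46 rad) and all four knobs are gathered at the narrow front wall (centres within 55 mm of it) (value of joint bin above 0.46 rad and x of each of knob1, knob2, knob3, knob4 in the frame of bin_corner below 0.055 m), for 0.2 s.
2. at least one knob rides in the scoop (within 50 mm of the middle of its pan), clear of the bin's corner (over 90 mm from it) (((distance between knob1 and scoop_pan below 0.05 m and distance between knob1 and bin_corner above 0.09 m) or (distance between knob2 and scoop_pan below 0.05 m and distance between knob2 and bin_corner above 0.09 m) or (distance between knob3 and scoop_pan below 0.05 m and distance between knob3 and bin_corner above 0.09 m) or (distance between knob4 and scoop_pan below 0.05 m and distance between knob4 and bin_corner above 0.09 m))), for 0.2 s.
At the end, for the whole second after the job is handed in: all four knobs lie at rest inside the tray (centres within its walls and less than 35 mm above its underside), and the scoop stands upright and still on the bench (underside within 6 mm of it, tilt under 0.12 rad) (x of knob1 in the frame of tray between -0.066 and 0.066 m and y of knob1 in the frame of tray between -0.081 and 0.081 m and z of each of knob1, knob2, knob3, knob4 in the frame of tray below 0.035 m and linear speed of each of knob1, knob2, knob3, knob4 below 0.03 m/s and x of knob2 in the frame of tray between -0.066 and 0.066 m and y of knob2 in the frame of tray between -0.081 and 0.081 m and x of knob3 in the frame of tray between -0.066 and 0.066 m and y of knob3 in the frame of tray between -0.081 and 0.081 m and x of knob4 in the frame of tray between -0.066 and 0.066 m and y of knob4 in the frame of tray between -0.081 and 0.081 m and height (world z) of scoop between -0.004 and 0.006 m and angle between scoop's own z axis and vertical below 0.12 rad and linear speed of scoop below 0.02 m/s); the robot touches nothing.
It fails at once if the gripper's fingers touch a knob (over 0.5 N) (contact force between the fingers and knob1 above 0.5 N or contact force between the fingers and knob2 above 0.5 N or contact force between the fingers and knob3 above 0.5 N or contact force between the fingers and knob4 above 0.5 N).
It fails at once if a bystander (tip cleaner, board, cutters, spool) is moved by more than 30 mm (distance of any of cleaner, board, cutters, spool from where it was at the start of the episode above 0.03 m).
It also fails if it takes over 72 s, if anything falls off the work surface, if the arm or the gripper's body presses on something with over 40 N, if the wrist force passes 120 N, or if a joint passes its speed limit or range.

### The arm

A 6-joint arm with a two-finger parallel gripper is mounted at the origin on the work surface. World frame = base frame: x ahead of the robot, y to its left, z up, the work surface at z = 0. Lengths are in m, angles in rad, forces in N, time in s.
With the tool pointing down it reaches from about 0.35 to 0.975 m from the base axis. Payload 4.9 kg.
Tool frame: the origin (TCP) lies midway between the tips of the shut fingers; the grasp point (between the pads) lies ctrl.grip_depth behind it (ctrl.grip_depth is the distance from the TCP to the grasp point, in m); z points along the fingers, y is the line along which they close (so a half turn about z gives the same grasp; the last joint's range is limited). The gripper opens to 85 mm and grips with 20 to 120 N. Pads are 22 mm wide; open, the fingers measure 114 mm over their backs; the gripper's body (76 mm by 85 mm) begins 54 mm behind the grasp point. The pads swing forward as they close: fully open they stand 13 mm farther back than shut.
Start: joints at [1.135, 0.053, 1.613, -0, 1.476, -0.119], TCP at [0.195, 0.594, 0.21] pointing down, gripper open.
Joint ranges: [-3.01, 3.01], [-1.01, 2.22], [0.06, 2.58], [-1.02, 4.17], [0.09, 2.62], [-3.14, 3.14]. Speed limits (rad/s): [2.57, 2.57, 3.14, 3.14, 3.14, 3.14].

### API

Orientations are given as a rotation vector (axis times angle).
In Python, from station import ctrl, get_image, camera_model gives the robot as it stands. The module is installed in compiled form; this text tells all that it offers.
- The arm moves only by the shell command python3 -m crank 'ROWS' [FORCE]. ROWS is JSON, a list of rows, each a list of 7 numbers: the shift along the tool's x, y, z in mm, then the turn, a rotation vector about the tool's x, y, z in rad, then the opening, from -1 (shut) to 1 (fully open). A call has exactly 10 rows; each row shifts and turns the commanded pose from where the row before left it, along the tool's axes as they then stand; what a row does not reach is not made up. A row lasts 1/12 s, in which the tool goes at most 41.7 mm and 7.16 degrees, less where a joint would pass 70% of its speed; a pose out of reach is approached as far as the arm can. A call with a gripper value outside its range is refused whole. The fingers move at their own pace and stop on an object; FORCE is the grip in N (left out, the last holds). Time passes only in rows, so rows that do not move let the fingers close, or fill a call up. It gives the time, the measured TCP pose, the force, the opening and the grip force at its end, in the units of the state.
- ctrl.get_obs(): the state, without advancing time (a new reading comes with each control period).
- get_image(name): name is "scene" or "top" or "wrist"; returns the picture (420x560x3 uint8, red, green, blue); there is no depth.
- camera_model(name): a dict with "vertical_fov" (degrees; the focal length in pixels is half the picture's height over the tangent of half this angle, whatever the lens; pixels are square), "cx", "cy" (the principal point, pixels), "R" (3x3) and "t" (3): a world point X has camera coordinates R X + t; the wrist camera has in their place "hand_eye" (4x4, takes a point from camera to tool coordinates, whose origin is the TCP and whose axes are the flange's). Camera axes: x right, y down, z forward; pixel columns grow to the right and rows downward; lengths in m; the calibration is good to about 2 mm. A picture is of the moment at which its call begins: read the wrist's pose just before it. camera_model takes no time and is no camera call.
- ctrl.finish_job(): hands the job in; it is judged then, once.
The state is a dict: "t": time; "q": joint angles; "dq": joint speeds; "effort": joint torques, N m; "tool_pos": TCP position; "tool_rot": TCP orientation; "contact_force": force on the tool from outside, world axes, zero at the start; "wrist_torque": the same for the moment, N m; "opening": finger opening in m; "grip_force": force on a finger pad.
Only numpy, scipy, OpenCV 4.12 (cv2) and the standard library are available. Lean on these libraries where they do the work, as an engineer would, in place of code of your own. Each camera call takes 0.05 s, during which the arm holds its last target. There are 200 camera calls.

## Working session

There is one attempt and no reset: what is moved stays moved. The work goes in short steps, Python scripts to look and compute and a shell command to move; the robot and the scene stay as the last step left them, time stands still between calls to the robot, and variables do not carry over. Pictures are saved under pics/ and viewed, at most 10 in all, crops included, and the job is handed in when it is done.

```bash
mkdir -p pics; cat > h.py <<'E'
import numpy as np, cv2
from station import ctrl, get_image, camera_model
from scipy.spatial.transform import Rotation as Ro
def cam(name):
    m=camera_model(name); f=210/np.tan(np.radians(m["vertical_fov"])/2)
    if name=="wrist":
        o=ctrl.get_obs(); T=np.eye(4); T[:3,:3]=Ro.from_rotvec(o["tool_rot"]).as_matrix(); T[:3,3]=o["tool_pos"]
        W=T@np.array(m["hand_eye"]); R=W[:3,:3].T; t=-R@W[:3,3]
    else: R=np.array(m["R"]); t=np.array(m["t"])
    return f,m["cx"],m["cy"],R,t
def ray(c,u,v):
    f,cx,cy,R,t=c; d=R.T@np.array([(u-cx)/f,(v-cy)/f,1]); return -R.T@t,d
def onz(c,u,v,z):
    o,d=ray(c,u,v); return o+d*(z-o[2])/d[2]
def proj(c,X):
    f,cx,cy,R,t=c; p=R@np.array(X)+t; return np.array([f*p[0]/p[2]+cx,f*p[1]/p[2]+cy])
def snap(name,fn):
    c=cam(name); im=get_image(name); cv2.imwrite("pics/"+fn,im[:,:,::-1]); return c,im
E
python3 - <<'E'
from h import *
o=ctrl.get_obs(); print(o["tool_pos"],o["tool_rot"],o["t"],ctrl.grip_depth, o["opening"])
for n in("top","scene"):
    c,im=snap(n,n+"0.png"); print(n,c[0],-c[3].T@c[4])
a=cv2.imread("pics/top0.png"); 
print(camera_model("top"), camera_model("wrist"))
E
```

```text
[0.19442481 0.59328087 0.2090321 ] [-0.49545405 -3.10167873  0.00318632] 0.0 0.0187 0.08581892342382814
top 401.0729439123097 [ 0.34529958 -0.11817113  0.97958551]
scene 526.6407199609547 [ 1.44309675 -0.1690344   1.17753848]
{'vertical_fov': 55.27270663079353, 'cx': 283.5000687878311, 'cy': 210.8360633622466, 'R': array([[ 0.02462904, -0.99955732, -0.0166904 ],
       [-0.98159557, -0.02101703, -0.18981153],
       [ 0.18937672,  0.0210581 , -0.98167867]]), 't': array([-0.11027354,  0.52239756,  0.89873495])} {'vertical_fov': 63.590586888202964, 'cx': 281.21193637557496, 'cy': 213.88515175991628, 'hand_eye': array([[ 2.31964243e-04, -9.46088410e-01, -3.23908424e-01,
         8.37625605e-02],
       [ 9.99999881e-01,  8.06431440e-05,  4.80594699e-04,
        -5.22368301e-05],
       [-4.28564081e-04, -3.23908497e-01,  9.46088316e-01,
        -1.64979553e-01],
       [ 0.00000000e+00,  0.00000000e+00,  0.00000000e+00,
         1.00000000e+00]])}
```

View pics/top0.png

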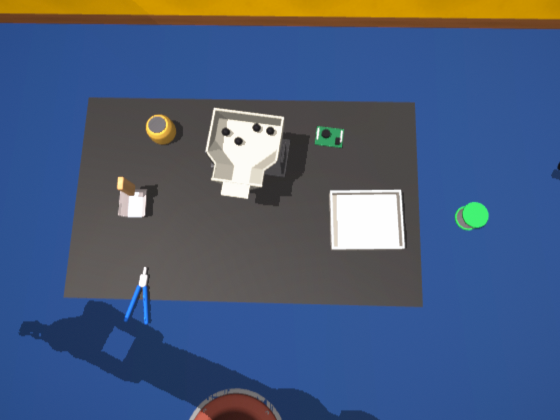

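View pics/scene0.png

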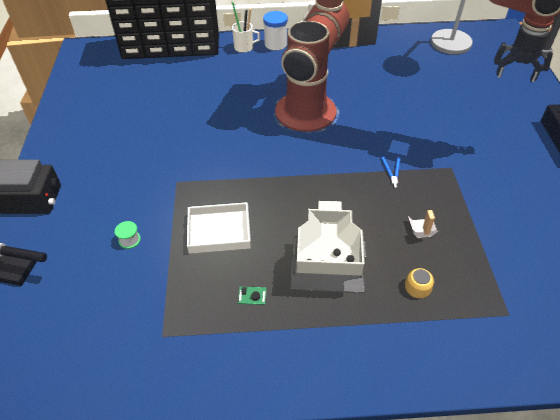

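The top view shows the bin with its tab at (236,188), pointing at the robot. The scoop is at (132,203) with its grip at (125,187), the tray spans (331–403, 190–250), the cleaner is at (160,129), the board at (329,136), and the cutters at (143,290).

```bash
python3 - <<'E'
from h import *
a=cv2.imread("pics/top0.png"); 
x=cv2.resize(a[100:260,100:300],None,fx=4,fy=4,interpolation=cv2.INTER_CUBIC)[:, :800]
cv2.imwrite("pics/crop1.png",cv2.resize(a[100:220,105:295],None,fx=4.2,fy=4.2,interpolation=cv2.INTER_CUBIC))
c=cam("top")
g=cv2.cvtColor(a,cv2.COLOR_BGR2HSV); m=((g[:,:,1]<70)&(g[:,:,2]>90)).astype(np.uint8)
for k in cv2.findContours(m,cv2.RETR_EXTERNAL,cv2.CHAIN_APPROX_NONE)[0]:
    if cv2.contourArea(k)<100: continue
    r=cv2.minAreaRect(k); b=cv2.boxPoints(r); print(r)
    p=cv2.approxPolyDP(k,3,True)[:,0]
    print(p.tolist())
    z=.035 if r[0][0]>300 else .135
    print(z,np.array([onz(c,*q,z)[:2] for q in p]).round(3).tolist())
for n,u,v,z in(("cleaner",159,125,.053),("board",329,137,.005),("cut",143,280,.01)): print(n,onz(c,u,v,z))
E
```

```text
((238.82179260253906, 393.2821960449219), (51.24441146850586, 10.547392845153809), 5.710593223571777)
[[213, 394], [242, 392], [264, 399], [239, 388]]
0.135 [[0.137, 0.03], [0.142, -0.027], [0.13, -0.071], [0.149, -0.021]]
((366.0, 219.5), (61.0, 76.0), 90.0)
[[329, 190], [331, 250], [404, 248], [400, 189]]
0.035 [[0.581, -0.207], [0.436, -0.212], [0.445, -0.383], [0.587, -0.378]]
((193.46865844726562, 241.68057250976562), (256.228271484375, 117.20647430419922), 1.5207698345184326)
[[73, 219], [75, 228], [72, 227], [64, 296], [130, 298], [137, 284], [146, 285], [148, 266], [150, 299], [320, 303], [313, 303], [309, 294], [297, 297], [294, 287], [299, 284], [297, 288], [290, 282], [282, 286], [276, 277], [278, 272], [268, 271], [265, 275], [259, 260], [247, 264], [245, 251], [231, 251], [232, 247], [224, 242], [228, 239], [223, 243], [223, 238], [213, 243], [197, 227], [189, 232], [172, 218], [175, 213], [165, 221], [156, 215], [143, 219], [146, 189], [136, 189], [135, 185], [134, 194], [127, 195], [116, 189], [116, 181], [116, 216], [111, 211], [110, 217], [103, 209], [106, 215], [102
[... 1019 characters left out ...]
 90.0)
[[151, 119], [151, 130], [164, 127], [160, 117]]
0.135 [[0.713, 0.204], [0.687, 0.202], [0.694, 0.173], [0.718, 0.184]]
((241.67031860351562, 154.22271728515625), (75.53155517578125, 88.15319061279297), 7.594643592834473)
[[213, 107], [204, 151], [213, 162], [210, 180], [221, 184], [220, 195], [247, 199], [249, 189], [261, 187], [264, 171], [277, 161], [284, 117]]
0.135 [[0.744, 0.066], [0.64, 0.079], [0.614, 0.058], [0.573, 0.062], [0.565, 0.038], [0.54, 0.038], [0.533, -0.021], [0.555, -0.024], [0.56, -0.05], [0.596, -0.055], [0.619, -0.083], [0.723, -0.096]]
cleaner [0.73321919 0.21433157 0.053     ]
board [ 0.72838147 -0.20905989  0.005     ]
cut [0.35633151 0.23521156 0.01      ]
```

View pics/crop1.png

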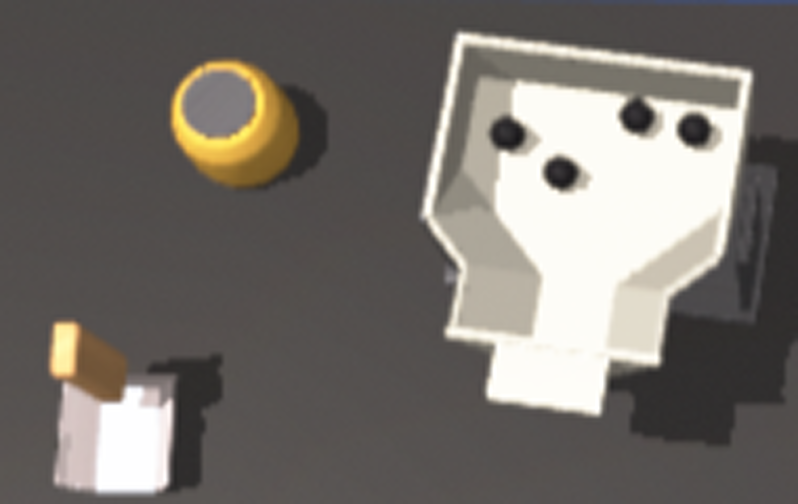

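The crop shows the scoop's grip at the rear (+x side) and its nose toward the robot. The knobs are in the wide end of the bin. Next I work out the shift to the tab.

```bash
cat >> h.py <<'E'
def go(pos,yaw,pitch=0.):
    "tool x = -scoop x at yaw; pitch>0 = nose down (tool top leans to nose). prints shift first (current tool axes), then turn"
    o=ctrl.get_obs(); R=Ro.from_rotvec(o["tool_rot"])
    T=Ro.from_euler('z',yaw,degrees=True)*Ro.from_euler('y',-pitch,degrees=True)*Ro.from_matrix([[-1,0,0],[0,1,0],[0,0,-1]])
    d=R.inv().apply(np.array(pos)-o["tool_pos"])*1000
    print("shift",d.round(1),"turn",(R.inv()*T).as_rotvec().round(4),"| after turn frame",T.inv().apply(np.array(pos)-o["tool_pos"]).round(4)*1000)
E
python3 - <<'E'
from h import *
go([.553,.007,.16],-7.2)
print(onz(cam("top"),128.3,216.7,.002),onz(cam("top"),145,217.1,.002),onz(cam("top"),120.5,183,.1))
E
```

```text
shift [-523.4 -445.4   49.9] turn [-0.0018 -0.0004 -0.1911] | after turn frame [-429.2 -536.8   49.2]
[0.51072491 0.28919984 0.002     ] [0.51062196 0.24724605 0.002     ] [0.57165612 0.27395842 0.1       ]
```

```bash
python3 -m crank '[[-29.1,-24.7,2.8,0,0,0,-1],[-29.1,-24.7,2.8,0,0,0,-1],[-29.1,-24.7,2.8,0,0,0,-1],[-29.1,-24.7,2.8,0,0,0,-1],[-29.1,-24.7,2.8,0,0,0,-1],[-29.1,-24.7,2.8,0,0,0,-1],[-29.1,-24.7,2.8,0,0,0,-1],[-29.1,-24.7,2.8,0,0,0,-1],[-29.1,-24.7,2.8,0,0,0,-1],[-29.1,-24.7,2.8,0,0,0,-1]]'
python3 -m crank '[[-29.1,-24.7,2.8,0,0,0,-1],[-29.1,-24.7,2.8,0,0,0,-1],[-29.1,-24.7,2.8,0,0,0,-1],[-29.1,-24.7,2.8,0,0,0,-1],[-29.1,-24.7,2.8,0,0,0,-1],[-29.1,-24.7,2.8,0,0,0,-1],[-29.1,-24.7,2.8,0,0,0,-1],[-29.1,-24.7,2.8,0,0,0,-1],[0,0,0,0,0,-0.0955,-1],[0,0,0,0,0,-0.0955,-1]]'
python3 - <<'E'
from h import *
go([.553,.007,.14],-7.2)
snap("wrist","w1.png")
E
```

```text
t: 0.93
tool_pos: [0.3945, 0.2667, 0.1818]
tool_rot: [-0.495, -3.102, 0.0]
contact_force: [0.9, -0.1, 0.2]
opening: 0.0002
grip_force: 0.0
t: 1.77
tool_pos: [0.5542, 0.0061, 0.1589]
tool_rot: [-0.196, -3.134, -0.0]
contact_force: [-0.0, 0.5, -0.8]
opening: -0.0001
grip_force: 0.0
shift [ 1.2  0.7 18.9] turn [-0.     -0.0019  0.0008] | after turn frame [ 1.3  0.7 18.9]
```

View pics/w1.png

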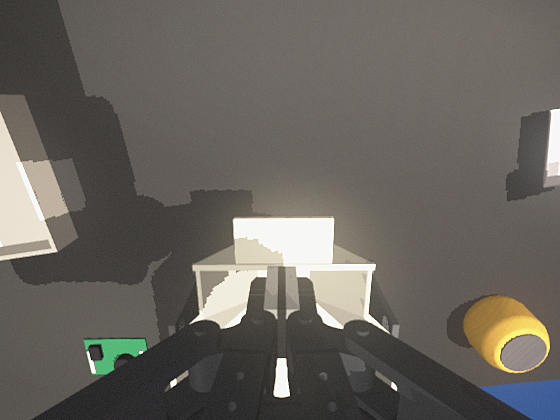

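The wrist view shows the tab at columns 234–334 and rows 217–263, with the fingertips at about (283,268).

```bash
python3 - <<'E'
from h import *
c=cam("wrist")
for p in((234,217),(334,217),(234,263),(334,263),(193,266),(375,266)): print(p,onz(c,*p,.135).round(4))
print(proj(c,ctrl.get_obs()["tool_pos"]))
E
```

```text
(234, 217) [ 0.5335 -0.0186  0.135 ]
(334, 217) [0.5406 0.0402 0.135 ]
(234, 263) [ 0.5633 -0.0235  0.135 ]
(334, 263) [0.5708 0.038  0.135 ]
(193, 266) [ 0.5623 -0.0492  0.135 ]
(375, 266) [0.5759 0.0632 0.135 ]
[281.06253752 261.58749006]
```

```bash
python3 -m crank '[[1,0,8,0,0,0,-1],[1,0,8,0,0,0,-1],[1,0,8,0,0,0,-1],[0.5,0,6,0,0,0,-1],[0.5,0,6,0,0,0,-1],[1,0,6,0,0,0,-1],[1,0,6,0,0,0,-1],[1,0,6,0,0,0,-1],[1,0,6,0,0,0,-1],[1.5,0,6,0,0,0,-1]]'
python3 -m crank '[[1.5,0,6,0,0,0,-1],[1.5,0,5,0,0,0,-1],[1.5,0,4,0,0,0,-1],[0,0,2,0,0,0,-1],[0,0,0,0,0,0,-1],[0,0,0,0,0,0,-1],[0,0,0,0,0,0,-1],[0,0,0,0,0,0,-1],[0,0,0,0,0,0,-1],[0,0,0,0,0,0,-1]]'
```

```text
t: 2.65
tool_pos: [0.5444, 0.0096, 0.0949]
tool_rot: [-0.197, -3.135, -0.0]
contact_force: [-4.0, 1.0, 7.0]
opening: -0.0002
grip_force: 3.8
t: 3.48
tool_pos: [0.54, 0.01, 0.0769]
tool_rot: [-0.197, -3.135, -0.0]
contact_force: [-0.0, 0.0, 1.8]
opening: 0.0001
grip_force: 0.7
```

```bash
python3 -m crank '[[0,0,1,0,0,0,-1],[0,0,1,0,0,0,-1],[0,0,1,0,0,0,-1],[0,0,1,0,0,0,-1],[0,0,0,0,0,0,-1],[0,0,0,0,0,0,-1],[0,0,0,0,0,0,-1],[0,0,0,0,0,0,-1],[0,0,0,0,0,0,-1],[0,0,0,0,0,0,-1]]'; python3 - <<'E'
from h import *
snap("scene","s2.png"); snap("top","t2.png")
print(ctrl.get_obs()["contact_force"])
a=cv2.imread("pics/s2.png")[180:300,240:400];b=cv2.imread("pics/t2.png")[90:220,190:300]
a=cv2.resize(a,None,fx=3,fy=3);b=cv2.resize(b,(305,360)); cv2.imwrite("pics/c2.png",np.hstack([a,b]))
E
```

```text
t: 4.32
tool_pos: [0.5397, 0.01, 0.0726]
tool_rot: [-0.197, -3.135, -0.0]
contact_force: [-3.3, 0.7, 2.2]
opening: -0.0003
grip_force: 1.4
[-2.00205817  0.72801169  1.68098085]
```

View pics/c2.png

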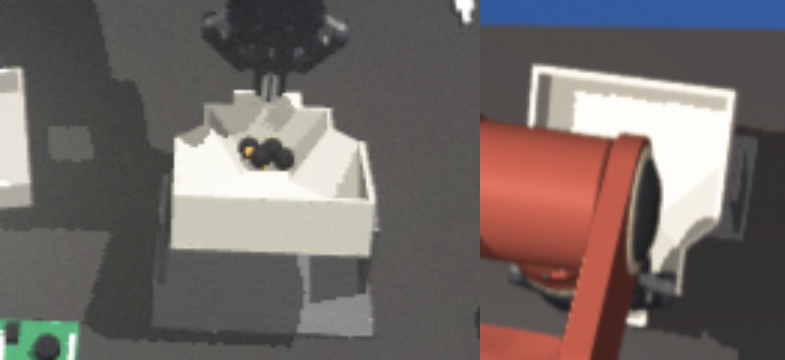

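```bash
cat >> h.py <<'E'
YAW=-7.0; CORN0=np.array([.571,.006,.089])
def binp(x,y,z,tilt):
    "bin_corner-frame point (m) -> world at tilt (rad)"
    Rz=Ro.from_euler('z',YAW,degrees=True); H=CORN0+Rz.apply([.08,0,-.004])
    return H+(Rz*Ro.from_euler('y',-tilt)).apply([x-.08,y,z+.004])
E
python3 - <<'E'
from h import *
for n,f,o,k in (("scene","s2",(240,180),(3,3)),("top","t2",(190,90),(305/110,360/130))):
    c=cam(n)
    for t in(.40,.46,.524):
        print(n,t,[((proj(c,binp(x,y,z,t))-o)*k).round(0).tolist() for x,y,z in((.162,.08,.046),(.162,-.08,.046),(-.034,.03,.046),(-.034,-.03,.046))])
o=ctrl.get_obs(); print(o["tool_pos"],o["contact_force"])
E
```

```text
scene 0.4 [[374.0, 203.0], [172.0, 194.0], [300.0, 89.0], [233.0, 86.0]]
scene 0.46 [[375.0, 195.0], [172.0, 187.0], [299.0, 94.0], [233.0, 92.0]]
scene 0.524 [[375.0, 188.0], [173.0, 179.0], [299.0, 100.0], [233.0, 98.0]]
top 0.4 [[51.0, 65.0], [252.0, 92.0], [89.0, 316.0], [161.0, 326.0]]
top 0.46 [[49.0, 69.0], [251.0, 96.0], [91.0, 317.0], [162.0, 327.0]]
top 0.524 [[47.0, 73.0], [250.0, 100.0], [93.0, 319.0], [163.0, 329.0]]
[0.53982768 0.01000186 0.07269777] [-2.00205817  0.72801169  1.68098085]
```

```bash
python3 - <<'E'
from h import *
c=cam("top"); print([proj(c,binp(x,y,z,0)).round(0).tolist() for x,y,z in((.162,.08,.046),(.162,-.08,.046),(-.034,.03,.046),(-.034,-.03,.046))])
c,im=snap("wrist","w3.png")
for t in(.4,.524): print([proj(c,binp(x,y,z,t)).round(0).tolist() for x,y,z in((.162,.08,.046),(.162,-.08,.046),(-.034,.03,.046),(-.034,-.03,.046))])
a=cv2.imread("pics/s2.png")[190:280,280:380]; a=cv2.resize(a,(460,420),interpolation=cv2.INTER_CUBIC)
cv2.imwrite("pics/c3.png",np.hstack([a,cv2.resize(im[:,:,::-1],None,fx=.6,fy=1)[:,:336]]))
E
```

```text
[[213.0, 108.0], [283.0, 117.0], [219.0, 195.0], [247.0, 199.0]]
[[460.0, 689.0], [104.0, 690.0], [342.0, 250.0], [219.0, 251.0]]
[[472.0, 702.0], [92.0, 703.0], [337.0, 239.0], [224.0, 240.0]]
```

View pics/c3.png

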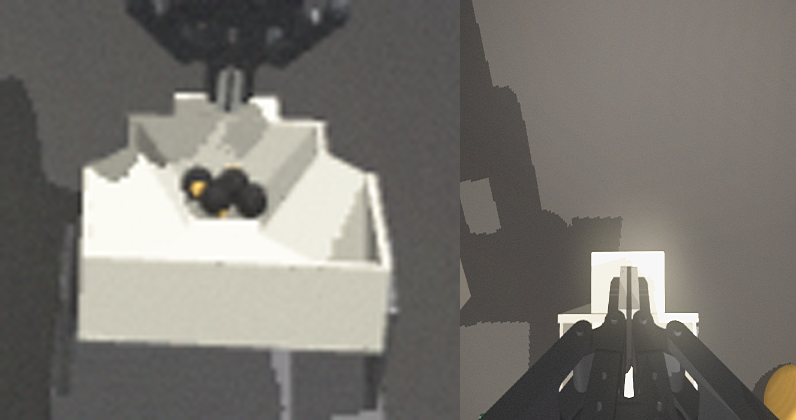

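The tab front is at wrist row 252 and the fingers rest on the tab. The knobs are gathered in the channel, but the bin is only at about 0.40 rad. I'll keep pressing.

```bash
python3 -m crank '[[0,0,1.5,0,0,0,-1],[0,0,1.5,0,0,0,-1],[0,0,1.5,0,0,0,-1],[0,0,1.5,0,0,0,-1],[0,0,1.5,0,0,0,-1],[0,0,1.5,0,0,0,-1],[0,0,1,0,0,0,-1],[0,0,0,0,0,0,-1],[0,0,0,0,0,0,-1],[0,0,0,0,0,0,-1]]'; python3 - <<'E'
from h import *
c,im=snap("wrist","w4.png")
g=im[150:300,215:235].astype(int).mean((1,2)); print([ (150+i,int(g[i])) for i in range(75,115,2)])
for t in(.35,.4,.46,.5,.524): print(t,[proj(c,binp(x,y,z,t)).round(0).tolist() for x,y,z in((-.034,.03,.046),(-.034,-.03,.046))])
E
```

```text
t: 5.3
tool_pos: [0.5405, 0.0099, 0.0629]
tool_rot: [0.197, 3.134, -0.0]
contact_force: [-1.6, 0.8, 1.7]
opening: 0.0003
grip_force: 0.8
[(225, 91), (227, 92), (229, 93), (231, 93), (233, 94), (235, 95), (237, 95), (239, 96), (241, 97), (243, 96), (245, 97), (247, 97), (249, 117), (251, 214), (253, 212), (255, 214), (257, 214), (259, 214), (261, 214), (263, 211)]
0.35 [[348.0, 265.0], [213.0, 265.0]]
0.4 [[346.0, 258.0], [216.0, 259.0]]
0.46 [[343.0, 251.0], [218.0, 252.0]]
0.5 [[341.0, 248.0], [220.0, 248.0]]
0.524 [[340.0, 246.0], [221.0, 246.0]]
```

```bash
python3 -m crank '[[0,0,1.5,0,0,0,-1],[0,0,1.5,0,0,0,-1],[0,0,1.5,0,0,0,-1],[0,0,1.5,0,0,0,-1],[0,0,1.5,0,0,0,-1],[0,0,1.5,0,0,0,-1],[0,0,0,0,0,0,-1],[0,0,0,0,0,0,-1],[0,0,0,0,0,0,-1],[0,0,0,0,0,0,-1]]'; python3 - <<'E'
from h import *
c,im=snap("wrist","w4.png")
g=im[150:300,215:235].astype(int).mean((1,2)); print([ (150+i,int(g[i])) for i in range(75,115,2)])
g=im[150:300,260:275].astype(int).mean((1,2)); print([ (150+i,int(g[i])) for i in range(75,115,2)])
for t in(.35,.4,.46,.5,.524): print(t,[proj(c,binp(x,y,z,t)).round(0).tolist() for x,y,z in((-.034,.03,.046),(-.034,-.03,.046))])
E
```

```text
t: 6.18
tool_pos: [0.5411, 0.0098, 0.0614]
tool_rot: [-0.196, -3.135, 0.001]
contact_force: [-24.3, 0.9, 40.8]
opening: 0.0001
grip_force: 23.3
[(225, 92), (227, 92), (229, 93), (231, 94), (233, 95), (235, 95), (237, 95), (239, 96), (241, 96), (243, 98), (245, 98), (247, 96), (249, 192), (251, 215), (253, 215), (255, 214), (257, 215), (259, 215), (261, 216), (263, 210)]
[(225, 103), (227, 104), (229, 105), (231, 107), (233, 108), (235, 109), (237, 111), (239, 113), (241, 114), (243, 113), (245, 120), (247, 116), (249, 246), (251, 248), (253, 247), (255, 247), (257, 241), (259, 240), (261, 237), (263, 237)]
0.35 [[349.0, 265.0], [212.0, 266.0]]
0.4 [[346.0, 258.0], [215.0, 259.0]]
0.46 [[343.0, 252.0], [218.0, 252.0]]
0.5 [[342.0, 248.0], [220.0, 248.0]]
0.524 [[341.0, 246.0], [221.0, 246.0]]
```

On the stop now (41 N, z 61 mm). I'll lift off and go above the scoop.

```bash
python3 -m crank '[[0,0,-3,0,0,0,-1],[0,0,-5,0,0,0,-1],[0,0,-15,0,0,0,-1],[0,0,-25,0,0,0,-1],[0,0,-30,0,0,0,-1],[0,0,-35,0,0,0,-1],[0,0,-35,0,0,0,-1],[0,0,-31,0,0,0,-1],[0,0,0,0,0,0,1],[0,0,0,0,0,0,1]]';  python3 - <<'E'
from h import *
go([.60,.27,.24],0)
c,im=snap("wrist","w5.png")
g=im[150:300,215:235].astype(int).mean((1,2)); print([ (150+i,int(g[i])) for i in range(30,120,2)])
for t in(.35,.4,.46,.5,.524): print(t,[proj(c,binp(x,y,z,t)).round(0).tolist() for x,y,z in((-.034,.03,.046),(-.034,-.03,.046))])
E
```

```text
t: 7.07
tool_pos: [0.5421, 0.0097, 0.2359]
tool_rot: [0.197, 3.128, -0.001]
contact_force: [-0.5, -0.1, -1.0]
opening: 0.0233
grip_force: 0.0
shift [-24.8 265.5  -3.9] turn [-0.0004  0.0072 -0.1259] | after turn frame [-57.9 260.3  -4.1]
[(180, 65), (182, 63), (184, 64), (186, 64), (188, 64), (190, 61), (192, 58), (194, 58), (196, 58), (198, 58), (200, 53), (202, 156), (204, 168), (206, 132), (208, 128), (210, 130), (212, 127), (214, 126), (216, 126), (218, 124), (220, 124), (222, 120), (224, 121), (226, 119), (228, 124), (230, 122), (232, 119), (234, 119), (236, 116), (238, 115), (240, 121), (242, 134), (244, 162), (246, 181), (248, 192), (250, 199), (252, 202), (254, 203), (256, 203), (258, 202), (260, 202), (262, 203), (264, 202), (266, 203), (268, 202)]
0.35 [[313.0, 175.0], [248.0, 175.0]]
0.4 [[313.0, 173.0], [249.0, 174.0]]
0.46 [[312.0, 172.0], [250.0, 172.0]]
0.5 [[312.0, 171.0], [250.0, 171.0]]
0.524 [[311.0, 171.0], [250.0, 171.0]]
```

```bash
python3 -m crank '[[-3.1,33.2,-0.5,0,0,0,1],[-3.1,33.2,-0.5,0,0,0,1],[-3.1,33.2,-0.5,0,0,0,1],[-3.1,33.2,-0.5,0,0,0,1],[-3.1,33.2,-0.5,0,0,0,1],[-3.1,33.2,-0.5,0,0,0,1],[-3.1,33.2,-0.5,0,0,0,1],[-3.1,33.2,-0.5,0,0,0,1],[0,0,0,0,0,-0.063,1],[0,0,0,0,0,-0.063,1]]';  python3 - <<'E'
from h import *
snap("wrist","w6.png"); print(proj(cam("wrist"),ctrl.get_obs()["tool_pos"]))
snap("top","t6.png"); snap("scene","s6.png")
E
```

```text
t: 7.95
tool_pos: [0.597, 0.2721, 0.2332]
tool_rot: [0.01, -3.137, 0.002]
contact_force: [-0.1, 0.3, -0.2]
opening: 0.0853
grip_force: 0.0
[281.01975184 261.57232508]
```

View pics/w6.png

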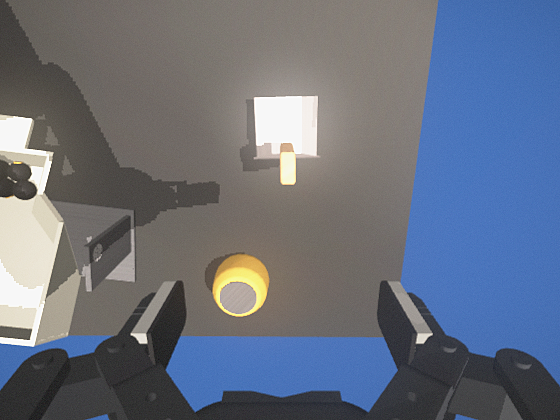

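The wrist view shows the scoop's nose edge at row 96 (columns 253–318), its rear at row 158, and the grip top at columns 281–296, rows 145–185. The fingers are open and well clear.

```bash
python3 - <<'E'
from h import *
c=cam("wrist"); a=cv2.imread("pics/w6.png")
h=cv2.cvtColor(a,cv2.COLOR_BGR2HSV)[90:200,240:330]
m=((h[:,:,0]>8)&(h[:,:,0]<32)&(h[:,:,1]>50)&(h[:,:,2]>120)).astype(np.uint8)
k=max(cv2.findContours(m,0,2)[0],key=cv2.contourArea); x,y,w,hh=cv2.boundingRect(k); print(x+240,y+90,w,hh,cv2.minAreaRect(k))
row=[(r,np.where(m[r-90])[0].min()+240,np.where(m[r-90])[0].max()+240) for r in range(140,190,4) if m[r-90].any()]; print(row)
b=y+90+hh; u=x+240+w/2
print("grip top rear edge mid",onz(c,u,b,.1),"sides",onz(c,x+240,b-8,.1),onz(c,x+240+w,b-8,.1))
print("nose top corners z.022",onz(c,253,96,.022),onz(c,318,96,.022))
E
```

```text
279 143 17 42 ((47.0, 73.5), (41.0, 16.0), 90.0)
[(144, np.int64(281), np.int64(291)), (148, np.int64(280), np.int64(292)), (152, np.int64(280), np.int64(293)), (156, np.int64(280), np.int64(295)), (160, np.int64(279), np.int64(295)), (164, np.int64(280), np.int64(295)), (168, np.int64(280), np.int64(295)), (172, np.int64(280), np.int64(295)), (176, np.int64(280), np.int64(295)), (180, np.int64(280), np.int64(295)), (184, np.int64(281), np.int64(294))]
grip top rear edge mid [0.58781952 0.27603705 0.1       ] sides [0.58042389 0.26834738 0.1       ] [0.58043445 0.2836504  0.1       ]
nose top corners z.022 [0.51090193 0.24066107 0.022     ] [0.51095763 0.30906667 0.022     ]
```

```bash
python3 - <<'E'
from h import *
go([.573,.2757,.059],0)
E
```

```text
shift [ 23.7   5.6 175.3] turn [-0.0011 -0.0032 -0.001 ] | after turn frame [ 24.2   5.4 175.2]
```

```bash
python3 -m crank '[[12,2.8,10,0,0,0,1],[12,2.6,10,0,0,0,1],[0,0,30,0,0,0,1],[0,0,30,0,0,0,1],[0,0,30,0,0,0,1],[0,0,25,0,0,0,1],[0,0,18,0,0,0,1],[0,0,12,0,0,0,1],[0,0,7,0,0,0,1],[0,0,3,0,0,0,1]]' 100
python3 -m crank '[[0,0,0,0,0,0,-1],[0,0,0,0,0,0,-1],[0,0,0,0,0,0,-1],[0,0,0,0,0,0,-1],[0,0,0,0,0,0,-1],[0,0,0,0,0,0,-1],[0,0,0,0,0,0,-1],[0,0,0,0,0,0,-1],[0,0,0,0,0,0,-1],[0,0,0,0,0,0,-1]]' 100
```

```text
t: 8.93
tool_pos: [0.5734, 0.2752, 0.0605]
tool_rot: [-0.001, -3.14, 0.001]
contact_force: [-0.8, -0.1, -0.3]
opening: 0.0853
grip_force: 0.0
t: 9.77
tool_pos: [0.5747, 0.2761, 0.0629]
tool_rot: [-0.0, 3.14, 0.001]
contact_force: [0.9, 0.0, 3.9]
opening: 0.0112
grip_force: 100.6
```

```bash
cat >> h.py <<'E'
OFF=np.array([.0287,0,.0629])
def tcp_for(nose,yaw,pitch):
    "TCP for scoop nose (underside) at world point"
    R=Ro.from_euler('z',yaw,degrees=True)*Ro.from_euler('y',-pitch,degrees=True)
    return np.array(nose)+R.apply(OFF-np.array([-.034,0,0]))
T=np.radians(30)
E
python3 - <<'E'
from h import *
for n,f in(("top","t6"),("scene","s6")):
    c=cam(n); a=cv2.imread(f"pics/{f}.png"); h=cv2.cvtColor(a,cv2.COLOR_BGR2HSV)
    P=np.array([proj(c,binp(x,y,.046,T)) for x,y in((-.034,-.03),(-.034,.03),(.16,.08),(.16,-.08))])
    print(n,P.round(1).tolist())
    x0,y0=(P.min(0)-15).astype(int); x1,y1=(P.max(0)+15).astype(int)
    m=((h[:,:,2]>110)&(h[:,:,1]<70)).astype(np.uint8); m[:y0]=0;m[y1:]=0;m[:,:x0]=0;m[:,x1:]=0
    k=max(cv2.findContours(m,0,1)[0],key=cv2.contourArea); print("contour",cv2.approxPolyDP(k,2,True)[:,0].tolist())
    inside=np.zeros_like(m); cv2.fillPoly(inside,[np.array([proj(c,binp(x,y,.0,T)) for x,y in((0,-.035),(0,.035),(.12,.07),(.12,-.07))]).astype(int)],1)
    d=((h[:,:,2]<60)&(inside>0)).astype(np.uint8)
    for k in cv2.findContours(d,0,2)[0]:
        if cv2.contourArea(k)>15: print("dark",cv2.boundingRect(k),cv2.contourArea(k))
    for x in(.01,.03,.05): print(x,[proj(c,binp(x,y,.01,T)).round(0).tolist() for y in(-.02,0,.02)])
E
```

```text
top [[248.9, 208.7], [223.4, 205.0], [206.8, 117.5], [279.9, 127.2]]
contour [[208, 115], [205, 159], [215, 174], [214, 190], [225, 193], [225, 205], [249, 208], [250, 197], [262, 197], [263, 182], [276, 171], [282, 123], [218, 114]]
dark (233, 173, 19, 16) 141.5
0.01 [[249.0, 186.0], [241.0, 185.0], [232.0, 183.0]]
0.03 [[250.0, 178.0], [241.0, 176.0], [233.0, 175.0]]
0.05 [[250.0, 169.0], [242.0, 168.0], [234.0, 167.0]]
scene [[317.6, 212.6], [339.6, 213.4], [364.8, 242.2], [297.6, 239.4]]
contour [[298, 225], [297, 256], [366, 256], [361, 228], [353, 225], [349, 218], [341, 218], [339, 214], [318, 213], [317, 217], [308, 217], [306, 223]]
dark (322, 232, 16, 6) 38.5
0.01 [[321.0, 231.0], [328.0, 231.0], [336.0, 232.0]]
0.03 [[321.0, 234.0], [329.0, 234.0], [336.0, 234.0]]
0.05 [[321.0, 237.0], [329.0, 237.0], [337.0, 237.0]]
```

```bash
sed -i 's/CORN0=np.array(\[.571,.006/CORN0=np.array([.571,.005/' h.py; python3 -m crank '[[0,0,-5,0,0,0,-1],[0,0,-15,0,0,0,-1],[0,0,-25,0,0,0,-1],[0,0,-30,0,0,0,-1],[0,0,-30,0,0,0,-1],[0,0,-25,0,0,0,-1],[0,0,-15,0,0,0,-1],[0,0,-5,0,0,0,-1],[0,0,0,0,0,0,-1],[0,0,0,0,0,0,-1]]'; python3 - <<'E'
from h import *
n=binp(.056,0,0,T)
for q in(n+[0,0,.085],n): print("nose",q,"tcp",tcp_for(q,YAW,32).round(4))
go(tcp_for(n+[0,0,.085],YAW,32),YAW,32)
snap("scene","s7.png");c,im=snap("wrist","w7.png")
E
```

```text
t: 10.6
tool_pos: [0.5732, 0.2755, 0.2103]
tool_rot: [0.0, -3.139, 0.001]
contact_force: [-1.0, 0.2, -1.0]
opening: 0.0111
grip_force: 100.1
nose [ 0.62778892 -0.0019728   0.1614641 ] tcp [ 0.6475 -0.0044  0.248 ]
nose [ 0.62778892 -0.0019728   0.0764641 ] tcp [ 0.6475 -0.0044  0.163 ]
shift [ -74.2 -279.9  -37.7] turn [ 0.0332 -0.5601  0.1195] | after turn frame [-111.5 -268.7   25.1]
```

View pics/w7.png

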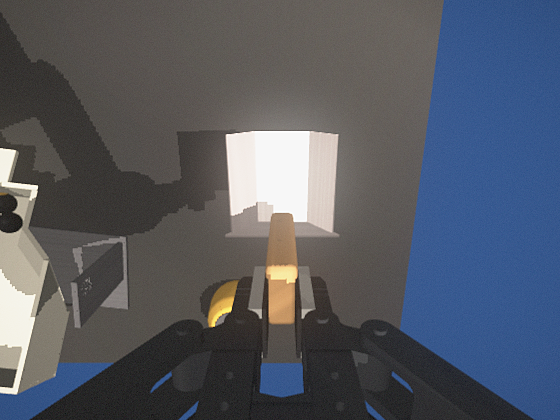

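The scoop hangs straight in the grip, with its nose edge at row 131 and columns 227–337, centred.

```bash
python3 - <<'E'
from h import *
c=cam("wrist"); o=ctrl.get_obs(); R=Ro.from_rotvec(o["tool_rot"])
for x in(.0607,.0627,.0647):
  for z in(.0557,.0617): print(x,z,[proj(c,o["tool_pos"]+R.apply([x,y,z])).round(0).tolist() for y in(-.018,.018)])
E
python3 -m crank '[[-8.2,-31.1,-4.2,0,0,0,-1],[-8.2,-31.1,-4.2,0,0,0,-1],[-8.2,-31.1,-4.2,0,0,0,-1],[-8.2,-31.1,-4.2,0,0,0,-1],[-8.2,-31.1,-4.2,0,0,0,-1],[-8.2,-31.1,-4.2,0,0,0,-1],[-8.2,-31.1,-4.2,0,0,0,-1],[-8.2,-31.1,-4.2,0,0,0,-1],[-8.6,-31.1,-4.2,0,0,0,-1],[0,0,0,0,0,0,-1]]'
python3 -m crank '[[0,0,0,0.0055,-0.0934,0.02,-1],[0,0,0,0.0055,-0.0934,0.02,-1],[0,0,0,0.0055,-0.0934,0.02,-1],[0,0,0,0.0055,-0.0934,0.02,-1],[0,0,0,0.0055,-0.0934,0.02,-1],[0,0,0,0.0055,-0.0934,0.02,-1],[0,0,0,0,0,0,-1],[0,0,0,0,0,0,-1],[0,0,0,0,0,0,-1],[0,0,0,0,0,0,-1]]'
python3 - <<'E'
from h import *
n=binp(.056,0,0,T); go(tcp_for(n+[0,0,.012],YAW,32),YAW,32)
snap("wrist","w8.png"); snap("scene","s8.png")
E
```

```text
0.0607 0.0557 [[253.0, 136.0], [309.0, 136.0]]
0.0607 0.0617 [[254.0, 135.0], [308.0, 135.0]]
0.0627 0.0557 [[253.0, 133.0], [309.0, 133.0]]
0.0627 0.0617 [[253.0, 132.0], [309.0, 132.0]]
0.0647 0.0557 [[253.0, 130.0], [309.0, 130.0]]
0.0647 0.0617 [[253.0, 129.0], [309.0, 129.0]]
t: 11.53
tool_pos: [0.6488, -0.0095, 0.2482]
tool_rot: [-0.008, -3.14, 0.004]
contact_force: [-0.3, -0.1, -0.7]
opening: 0.0117
grip_force: 100.0
t: 12.37
tool_pos: [0.6495, -0.0042, 0.251]
tool_rot: [0.158, 2.576, -0.044]
contact_force: [-0.1, -0.0, -0.3]
opening: 0.0111
grip_force: 100.0
shift [42.1 -0.5 63.2] turn [ 0.0011  0.0029 -0.001 ] | after turn frame [41.9 -0.4 63.4]
```

View pics/w8.png

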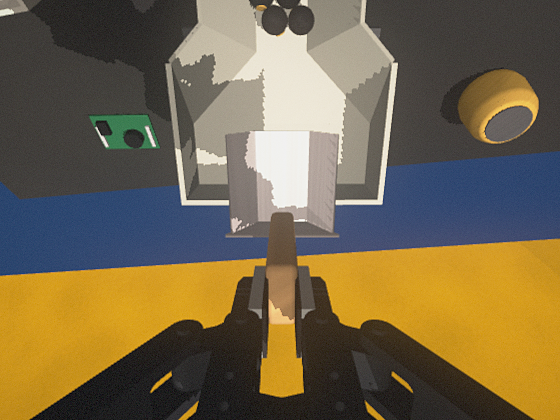

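The wrist view shows the scoop (columns 227–337, centre 282) centred on the bin (centre about 282) and the knobs at (275,20) and (300,20). I'll lower it.

```bash
python3 -m crank '[[7,-0.1,10.5,0,0,0,-1],[7,-0.1,10.5,0,0,0,-1],[7,-0.1,10.5,0,0,0,-1],[7,-0.1,10.5,0,0,0,-1],[7,-0.1,10.5,0,0,0,-1],[7,-0.1,10.5,0,0,0,-1],[0,0,0,0,0,0,-1],[0,0,0,0,0,0,-1],[0,0,0,0,0,0,-1],[0,0,0,0,0,0,-1]]'
python3 -m crank '[[0.8,0,1.3,0,0,0,-1],[0.8,0,1.3,0,0,0,-1],[0.8,0,1.3,0,0,0,-1],[0.8,0,1.3,0,0,0,-1],[0.8,0,1.3,0,0,0,-1],[0,0,0,0,0,0,-1],[0,0,0,0,0,0,-1],[0,0,0,0,0,0,-1],[0,0,0,0,0,0,-1],[0,0,0,0,0,0,-1]]'
python3 - <<'E'
from h import *
n=binp(.056,0,0,T); go(tcp_for(n,YAW,32),YAW,32)
snap("wrist","w9.png")
E
```

```text
t: 13.3
tool_pos: [0.6469, -0.0044, 0.1756]
tool_rot: [0.159, 2.574, -0.044]
contact_force: [1.2, 0.1, -1.5]
opening: 0.0112
grip_force: 100.1
t: 14.13
tool_pos: [0.6463, -0.0044, 0.1665]
tool_rot: [0.159, 2.576, -0.044]
contact_force: [-0.7, -1.1, -0.7]
opening: 0.0113
grip_force: 100.1
shift [0.9 0.1 3.6] turn [ 0.001   0.0027 -0.0012] | after turn frame [0.8 0.1 3.6]
```

View pics/w9.png

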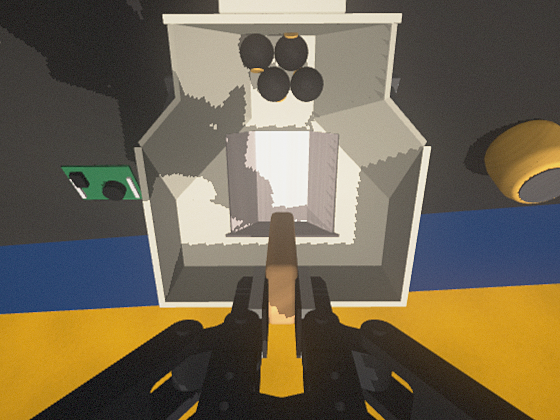

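The wrist view shows the knobs two by two at (256,51), (291,51), (273,83) and (306,83). The channel is centred at column 282, the same as the scoop. I'll lower to contact.

```bash
python3 -m crank '[[0,0,1,0,0,0,-1],[0,0,1,0,0,0,-1],[0,0,1,0,0,0,-1],[0,0,1,0,0,0,-1],[0,0,0.5,0,0,0,-1],[0,0,0,0,0,0,-1],[0,0,0,0,0,0,-1],[0,0,0,0,0,0,-1],[0,0,0,0,0,0,-1],[0,0,0,0,0,0,-1]]'
python3 - <<'E'
from h import *
n=binp(.056,0,0,T); go(tcp_for(n,YAW,32),YAW,32)
E
```

```text
t: 15.02
tool_pos: [0.6487, -0.0046, 0.1629]
tool_rot: [0.159, 2.576, -0.044]
contact_force: [-2.8, -0.4, 1.6]
opening: 0.0112
grip_force: 100.6
shift [ 0.9  0.1 -0.8] turn [ 0.0011  0.0029 -0.0011] | after turn frame [ 0.9  0.1 -0.8]
```

```bash
python3 -m crank '[[4,0,-0.1,0,0,0,-1],[4,0,-0.1,0,0,0,-1],[4,0,-0.1,0,0,0,-1],[4,0,-0.1,0,0,0,-1],[4,0,-0.1,0,0,0,-1],[4,0,-0.1,0,0,0,-1],[4,0,-0.1,0,0,0,-1],[3,0,-0.1,0,0,0,-1],[0,0,0,0,0,0,-1],[0,0,0,0,0,0,-1]]'
python3 - <<'E'
from h import *
n=binp(.025,0,0,T); go(tcp_for(n,YAW,32),YAW,32)
c,im=snap("wrist","w10.png"); g=im.max(2); d=((g<70)).astype(np.uint8); d[:20]=0; d[200:]=0; d[:,:170]=0; d[:,400:]=0
for k in cv2.findContours(cv2.erode(d,np.ones((5,5))),0,2)[0]:
    if cv2.contourArea(k)>150: print(cv2.boundingRect(k),cv2.contourArea(k))
E
```

```text
t: 15.85
tool_pos: [0.6218, -0.0012, 0.1469]
tool_rot: [0.159, 2.576, -0.043]
contact_force: [-2.9, 1.0, 5.5]
opening: 0.0118
grip_force: 101.1
shift [ 0.5 -0.  -1. ] turn [ 0.0011  0.0026 -0.0012] | after turn frame [ 0.5 -0.  -1. ]
(172, 22, 43, 60) 1524.5
```

```bash
python3 -m crank '[[3,0,-0.1,0,0,0,-1],[3,0,-0.1,0,0,0,-1],[3,0,-0.1,0,0,0,-1],[3,0,-0.1,0,0,0,-1],[3,0,-0.1,0,0,0,-1],[3,0,-0.1,0,0,0,-1],[2,0,-0.1,0,0,0,-1],[0,0,0,0,0,0,-1],[0,0,0,0,0,0,-1],[0,0,0,0,0,0,-1]]'
cat > balls.py <<'E'
from h import *
import sys
def balls(fn,roi):
    c,im=snap("wrist",fn); g=cv2.GaussianBlur(im.max(2),(5,5),0)
    d=np.full_like(g,255); x0,y0,x1,y1=roi; d[y0:y1,x0:x1]=np.minimum(g[y0:y1,x0:x1],120)
    h=cv2.HoughCircles(d,cv2.HOUGH_GRADIENT,1,22,param1=80,param2=11,minRadius=13,maxRadius=24)
    if h is not None:
        for u,v,r in h[0]:
            dk=g[max(0,int(v)-6):int(v)+7,int(u)-6:int(u)+7].mean()
            if dk<75: print("ball",u,v,r.round(1),"dark",dk.round())
    return c,im
E
python3 - <<'E'
from balls import *
n=binp(.002,0,0,T); go(tcp_for(n,YAW,32),YAW,32)
balls("w11.png",(200,40,365,240))
E
```

```text
t: 16.73
tool_pos: [0.6059, 0.0006, 0.1378]
tool_rot: [0.159, 2.573, -0.044]
contact_force: [4.7, -1.5, 1.8]
opening: 0.0115
grip_force: 98.9
shift [ 5.1  0.1 -1.1] turn [ 0.0009  0.0053 -0.0012] | after turn frame [ 5.1  0.1 -1.1]
ball 268.5 170.5 14.3 dark 73.0
```

```bash
cat > balls.py <<'E'
from h import *
def det(im,roi):
    g=im.max(2); x0,y0,x1,y1=roi
    print("levels",np.percentile(g[y0:y1,x0:x1],[2,10,25,50]))
    m=np.zeros_like(g); m[y0:y1,x0:x1]=(g[y0:y1,x0:x1]<58)
    dt=cv2.distanceTransform(cv2.morphologyEx(m,cv2.MORPH_OPEN,np.ones((5,5))),cv2.DIST_L2,5)
    for _ in range(6):
        _,v,_,p=cv2.minMaxLoc(dt)
        if v<6: break
        print("blob",p,round(v,1)); cv2.circle(dt,p,int(v*1.1),0,-1)
def balls(fn,roi):
    c,im=snap("wrist",fn); det(im,roi); return c,im
E
python3 - <<'E'
from balls import *
for f,r in(("w9",(235,28,330,120)),("w11",(215,45,350,215))): print(f); det(cv2.imread(f"pics/{f}.png"),r)
E
```

```text
w9
levels [ 61.  69.  74. 129.]
w11
levels [ 65.  75. 107. 176.]
```

```bash
sed -i 's/<58/<88/' balls.py; python3 - <<'E'
from balls import *
for f,r in(("w9",(235,28,330,120)),("w11",(215,45,350,215))): print(f); det(cv2.imread(f"pics/{f}.png"),r)
c=cam("wrist"); o=ctrl.get_obs(); R=Ro.from_rotvec(o["tool_rot"])
# ball centre on pan floor at distance s behind nose: project
for s in(.0,.01,.02,.03,.04,.05): print(s,[proj(c,o["tool_pos"]+R.apply([.0627-s,y,.0629-.012])).round(0).tolist() for y in(-.01,.01)])
E
```

```text
w9
levels [ 61.  69.  74. 129.]
blob (256, 51) 16.4
blob (306, 84) 16.0
blob (291, 54) 15.8
blob (273, 77) 10.8
blob (265, 85) 8.0
blob (282, 84) 7.6
w11
levels [ 65.  75. 107. 176.]
blob (269, 170) 14.4
blob (301, 171) 13.8
blob (221, 51) 7.0
blob (229, 51) 7.0
blob (237, 51) 7.0
blob (245, 51) 7.0
0.0 [[265.0, 132.0], [297.0, 132.0]]
0.01 [[265.0, 149.0], [297.0, 149.0]]
0.02 [[265.0, 164.0], [297.0, 164.0]]
0.03 [[266.0, 180.0], [296.0, 180.0]]
0.04 [[266.0, 194.0], [296.0, 194.0]]
0.05 [[266.0, 209.0], [296.0, 209.0]]
```

```bash
python3 - <<'E'
from balls import *
im=cv2.imread("pics/w11.png"); g=im.max(2)
for r in range(100,190,6): print(r,[int(v) for v in g[r,222:346:6]])
E
```

```text
100 [131, 235, 237, 237, 236, 237, 236, 236, 237, 237, 237, 236, 237, 237, 237, 235, 235, 235, 235, 234, 82]
106 [94, 236, 236, 237, 237, 236, 237, 237, 237, 236, 237, 237, 237, 236, 238, 236, 236, 238, 236, 235, 78]
112 [73, 236, 237, 236, 235, 237, 235, 238, 237, 237, 237, 237, 237, 236, 237, 237, 237, 235, 238, 236, 91]
118 [93, 237, 236, 237, 235, 237, 240, 237, 237, 237, 237, 237, 238, 236, 237, 236, 236, 236, 235, 236, 101]
124 [171, 239, 239, 240, 240, 245, 173, 170, 173, 182, 242, 242, 240, 242, 240, 241, 239, 240, 239, 238, 240]
130 [169, 202, 160, 233, 159, 199, 157, 157, 157, 182, 236, 235, 236, 234, 208, 228, 230, 231, 230, 232, 226]
136 [182, 125, 131, 126, 75, 82, 83, 85, 87, 79, 84, 87, 89, 88, 80, 182, 179, 181, 179, 182, 156]
142 [113, 127, 126, 126, 87, 79, 82, 89, 79, 79, 77, 83, 87, 90, 79, 182, 179, 180, 176, 173, 161]
148 [110, 123, 125, 129, 126, 76, 77, 77, 77, 255, 71, 82, 80, 86, 89, 178, 177, 175, 179, 172, 155]
154 [112, 123, 125, 128, 231, 183, 58, 74, 142, 189, 193, 75, 74, 89, 223, 177, 181, 179, 180, 154, 155]
160 [106, 121, 127, 126, 113, 126, 73, 72, 73, 70, 209, 188, 68, 73, 74, 105, 183, 179, 164, 124, 156]
166 [112, 125, 125, 124, 122, 123, 66, 67, 71, 69, 68, 72, 71, 76, 83, 74, 179, 180, 178, 113, 154]
172 [112, 117, 123, 125, 123, 128, 66, 70, 76, 73, 71, 71, 73, 85, 76, 73, 178, 180, 166, 118, 156]
178 [106, 109, 123, 127, 122, 127, 59, 75, 76, 76, 162, 43, 76, 76, 77, 62, 174, 176, 172, 121, 157]
184 [109, 110, 124, 127, 123, 124, 184, 47, 65, 168, 240, 241, 159, 63, 120, 176, 175, 175, 174, 144, 151]
```

```bash
python3 -m crank '[[2,0,-0.1,0,0,0,-1],[2,0,-0.1,0,0,0,-1],[1,0,-0.1,0,0,0,-1],[0,0,0,0,0,0,-1],[0,0,0,0,0,0,-1],[0,0,0,0,0,0,-1],[0,0,0,0,0,0,-1],[0,0,0,0,0,0,-1],[0,0,0,0,0,0,-1],[0,0,0,0,0,0,-1]]'
python3 - <<'E'
from h import *
n=binp(.002,0,0,T); go(tcp_for(n,YAW,32),YAW,32)
prev=None
for p in range(32,-14,-5):
    ph=np.radians(30-p); z=.066*np.sin(max(ph,0))+(.0 if p==32 else .003)
    R=Ro.from_euler('z',YAW,degrees=True)*Ro.from_euler('y',-p,degrees=True)*Ro.from_matrix([[-1,0,0],[0,1,0],[0,0,-1]])
    t=tcp_for(binp(.004,0,z,T),YAW,p)
    if prev is not None: print(p,(prev[1].inv().apply(t-prev[0])*1000).round(1),(prev[1].inv()*R).as_rotvec().round(3))
    prev=(t,R); 
print(t)
E
```

```text
t: 17.62
tool_pos: [0.6039, 0.0008, 0.1382]
tool_rot: [0.158, 2.567, -0.044]
contact_force: [8.6, -1.9, 2.8]
opening: 0.0111
grip_force: 98.8
shift [3.6 0.2 0.3] turn [ 0.0009  0.0122 -0.0013] | after turn frame [3.6 0.2 0.3]
27 [-5.5  0.  -0.7] [ 0.     0.087 -0.   ]
22 [-4.9  0.  -0. ] [0.    0.087 0.   ]
17 [-4.5 -0.   0.1] [-0.     0.087  0.   ]
12 [-4.   0.   0.3] [ 0.     0.087 -0.   ]
7 [-3.6 -0.   0.6] [-0.     0.087 -0.   ]
2 [-3.2  0.   0.9] [ 0.     0.087 -0.   ]
-3 [-2.9 -0.   1.3] [0.    0.087 0.   ]
-8 [-2.7  0.   1.8] [0.    0.087 0.   ]
-13 [-2.5 -0.   2.3] [-0.     0.087 -0.   ]
[ 0.63394584 -0.00272878  0.13922707]
```

```bash
python3 -m crank '[[-4.2,0,-0.5,0,0.0435,0,-1],[-2.8,0,-0.4,0,0.0435,0,-1],[-2.5,0,0,0,0.0435,0,-1],[-2.5,0,0,0,0.0435,0,-1],[-2.2,0,0,0,0.0435,0,-1],[-2.3,0,0,0,0.0435,0,-1],[-2,0,0.1,0,0.0435,0,-1],[-2,0,0.1,0,0.0435,0,-1],[-1.8,0,0.3,0,0.0435,0,-1],[-1.8,0,0.3,0,0.0435,0,-1]]'
python3 - <<'E'
from balls import *
n=binp(.004,0,.066*np.sin(np.radians(23))+.003,T); go(tcp_for(n,YAW,7),YAW,7)
c,im=balls("w12.png",(222,120,346,240))
E
```

```text
t: 18.45
tool_pos: [0.6224, -0.0013, 0.1431]
tool_rot: [0.185, 3.012, -0.009]
contact_force: [4.5, -0.5, -0.2]
opening: 0.0113
grip_force: 100.1
shift [-0.8  0.  -2.3] turn [ 0.0016  0.0016 -0.0008] | after turn frame [-0.8  0.  -2.3]
levels [ 65.  73. 115. 150.]
blob (294, 141) 14.8
blob (262, 140) 14.6
blob (300, 171) 14.2
blob (263, 171) 9.0
blob (270, 165) 8.4
blob (268, 179) 7.2
```

```bash
python3 -m crank '[[-1.6,0,0,0,0.0435,0,-1],[-1.6,0,0,0,0.0435,0,-1],[-1.5,0,0.2,0,0.0435,0,-1],[-1.5,0,0.2,0,0.0435,0,-1],[-1.4,0,0.5,0,0.0435,0,-1],[-1.4,0,0.5,0,0.0435,0,-1],[-1.3,0,0.8,0,0.0435,0,-1],[-1.3,0,0.8,0,0.0435,0,-1],[0,0,0,0,0,0,-1],[0,0,0,0,0,0,-1]]'
python3 - <<'E'
from balls import *
n=binp(.004,0,.066*np.sin(np.radians(43))+.003,T); go(tcp_for(n,YAW,-13),YAW,-13)
c,im=balls("w13.png",(222,120,346,240))
E
```

```text
t: 19.33
tool_pos: [0.6325, -0.0026, 0.1393]
tool_rot: [-0.179, -2.912, -0.022]
contact_force: [0.1, 0.4, 1.3]
opening: 0.0113
grip_force: 98.3
shift [-1.4  0.  -0.3] turn [ 0.0016  0.0022 -0.0002] | after turn frame [-1.4  0.  -0.3]
levels [ 77.  88. 136. 193.]
blob (263, 218) 6.6
```

```bash
python3 - <<'E'
from balls import *
im=cv2.imread("pics/w13.png"); g=im.max(2)
for r in range(126,244,7): print(r,[int(v) for v in g[r,222:346:6]])
E
```

```text
126 [98, 99, 99, 237, 237, 237, 238, 237, 237, 238, 238, 238, 239, 239, 238, 237, 236, 238, 155, 151, 153]
133 [147, 234, 229, 225, 226, 227, 244, 243, 244, 244, 244, 244, 244, 244, 244, 196, 191, 193, 193, 188, 154]
140 [117, 229, 229, 224, 226, 230, 244, 244, 244, 243, 244, 244, 244, 243, 244, 193, 192, 198, 198, 187, 156]
147 [124, 202, 229, 225, 228, 227, 244, 244, 244, 244, 244, 244, 244, 244, 244, 198, 198, 196, 180, 181, 162]
154 [126, 178, 228, 227, 226, 228, 244, 244, 244, 244, 244, 244, 244, 244, 245, 198, 199, 190, 196, 152, 163]
161 [120, 158, 226, 229, 226, 229, 244, 244, 244, 244, 244, 244, 244, 244, 245, 197, 199, 195, 199, 125, 162]
168 [128, 127, 226, 224, 225, 182, 84, 92, 81, 244, 245, 106, 93, 110, 246, 193, 194, 198, 192, 123, 162]
175 [125, 115, 225, 226, 231, 88, 91, 91, 91, 81, 83, 91, 92, 91, 85, 192, 195, 197, 195, 139, 160]
182 [119, 117, 223, 229, 189, 87, 85, 94, 88, 88, 90, 88, 91, 94, 85, 194, 194, 195, 192, 146, 160]
189 [196, 118, 221, 229, 226, 77, 85, 86, 82, 123, 66, 126, 236, 85, 73, 191, 188, 192, 190, 167, 160]
196 [206, 116, 222, 227, 224, 238, 171, 81, 223, 198, 198, 202, 216, 111, 255, 188, 187, 192, 191, 167, 161]
203 [227, 127, 225, 228, 228, 75, 84, 86, 80, 198, 195, 73, 78, 86, 87, 110, 190, 190, 190, 213, 210]
210 [226, 141, 224, 227, 231, 76, 85, 87, 72, 165, 159, 176, 79, 89, 87, 80, 190, 193, 176, 216, 209]
217 [228, 145, 224, 227, 229, 70, 79, 73, 103, 156, 165, 165, 227, 84, 85, 123, 194, 194, 182, 215, 210]
224 [229, 144, 225, 230, 133, 141, 123, 74, 133, 160, 161, 167, 141, 71, 163, 169, 197, 193, 184, 212, 214]
231 [137, 171, 164, 136, 132, 136, 136, 135, 138, 164, 163, 166, 167, 174, 176, 173, 161, 176, 175, 185, 213]
238 [129, 138, 140, 155, 165, 168, 165, 164, 143, 162, 166, 166, 163, 237, 237, 237, 237, 231, 213, 213, 214]
```

All four knobs sit at the rear of the pan (dark rows 168–224). I'll lift them out now.

```bash
python3 - <<'E'
from h import *
o=ctrl.get_obs(); R=Ro.from_rotvec(o["tool_rot"]); print("up100",R.inv().apply([0,0,.1]).round(4)*1000)
p=tcp_for([.505,-.295,.13],YAW,-13); print(p,"fromhere+120 up",R.inv().apply(p-o["tool_pos"]-[0,0,.12]).round(4)*1000)
E
python3 -m crank '[[-1,0,-4,0,0,0,-1],[-2,0,-9,0,0,0,-1],[-3.3,0,-14.6,0,0,0,-1],[-3.3,0,-14.6,0,0,0,-1],[-3.3,0,-14.6,0,0,0,-1],[-3.3,0,-14.6,0,0,0,-1],[-3.3,0,-14.6,0,0,0,-1],[-3.3,0,-14.6,0,0,0,-1],[-2,0,-9,0,0,0,-1],[-1,0,-4,0,0,0,-1]]'
python3 - <<'E'
from h import *
print(ctrl.get_obs()["tool_pos"]); go(tcp_for([.505,-.295,.13],YAW,-13),YAW,-13)
c,im=snap("wrist","w14.png"); g=im.max(2)
print((g[165:228,250:316]<110).sum(), (cv2.imread("pics/w13.png").max(2)[165:228,250:316]<110).sum())
E
```

```text
up100 [ 22.2   0.2 -97.5]
[ 0.57968158 -0.30416974  0.17718345] fromhere+120 up [  -3.1 -306.    83.3]
t: 20.22
tool_pos: [0.684, -0.0091, 0.2479]
tool_rot: [-0.179, -2.918, -0.022]
contact_force: [0.6, 1.0, -0.5]
opening: 0.0112
grip_force: 98.5
[ 0.68404365 -0.00913014  0.24789127]
shift [  50.7 -305.7   83.2] turn [ 0.0015  0.0083 -0.0001] | after turn frame [  50.  -305.6   84.1]
2260 2398
```

```bash
python3 -m crank '[[1,-4.6,0.2,0,0,0,-1],[2,-9.2,0.4,0,0,0,-1],[3,-13.8,0.7,0,0,0,-1],[4,-18.3,0.9,0,0,0,-1],[4.2,-19.4,0.9,0,0,0,-1],[4.2,-19.4,0.9,0,0,0,-1],[4.2,-19.4,0.9,0,0,0,-1],[4.2,-19.4,0.9,0,0,0,-1],[4.2,-19.4,0.9,0,0,0,-1],[4.2,-19.4,0.9,0,0,0,-1]]'
python3 -m crank '[[4.2,-19.4,1,0,0,0,-1],[4.2,-19.4,1,0,0,0,-1],[4.2,-19.4,1,0,0,0,-1],[4.2,-19.4,1,0,0,0,-1],[4.2,-19.4,1,0,0,0,-1],[4,-18.3,0.9,0,0,0,-1],[3,-13.8,0.7,0,0,0,-1],[2,-9.2,0.4,0,0,0,-1],[1,-4.6,0.2,0,0,0,-1],[0,0,0,0,0,0,-1]]'
python3 - <<'E'
from h import *
c,im=snap("wrist","w15.png"); g=im.max(2)
print("dark",(g[165:228,250:316]<110).sum())
# tray corners as seen: bright white
print("tray centre proj top",proj(cam("top"),[.512,-.295,.035]))
go(tcp_for([.505,-.295,.04],YAW,-10),YAW,-10)
prev=None
for p,x,z in((-10,.505,.04),(0,.505,.03),(10,.505,.022),(20,.505,.02),(30,.507,.02),(40,.51,.02)):
    R=Ro.from_euler('z',YAW,degrees=True)*Ro.from_euler('y',-p,degrees=True)*Ro.from_matrix([[-1,0,0],[0,1,0],[0,0,-1]])
    t=tcp_for([x,-.295,z],YAW,p)
    if prev is not None: print(p,t.round(3),(prev[1].inv().apply(t-prev[0])*1000).round(1))
    prev=(t,R)
E
```

```text
t: 21.1
tool_pos: [0.6258, -0.1677, 0.2446]
tool_rot: [-0.18, -2.913, -0.022]
contact_force: [-0.2, -0.2, -2.3]
opening: 0.0111
grip_force: 98.5
t: 21.93
tool_pos: [0.5778, -0.3045, 0.2448]
tool_rot: [-0.181, -2.914, -0.023]
contact_force: [1.0, 1.4, -1.0]
opening: 0.0109
grip_force: 98.5
dark 1993
tray centre proj top [366.06484409 218.97289253]
shift [-32.8  -0.7 150.3] turn [ 0.0022 -0.0476 -0.0004] | after turn frame [-25.6  -0.4 151.7]
0 [ 0.567 -0.303  0.093] [10.1  0.  -0.1]
10 [ 0.555 -0.301  0.095] [11.9 -0.  -1.9]
20 [ 0.542 -0.3    0.101] [12.2  0.  -8. ]
30 [ 0.53  -0.298  0.106] [10.   0.2 -9.3]
40 [ 0.518 -0.296  0.108] [ 9.3  0.4 -8.4]
```

```bash
python3 -m crank '[[-1,0,5,0,0,0,-1],[-2.5,0,11,0,0,0,-1],[-4,0,18,0,0,0,-1],[-5,0,22,0,0,0,-1],[-5,0,23,0,0,0,-1],[-5,0,23,0,0,0,-1],[-4.3,-0.7,21,0,0,0,-1],[-3,0,15,0,0,0,-1],[-2,0,8,0,0,0,-1],[-1,0,4.3,0,0,0,-1]]'
python3 - <<'E'
from h import *
go(tcp_for([.505,-.295,.04],YAW,-10),YAW,-10)
c,im=snap("wrist","w16.png"); g=im.max(2)
for a,b in((252,280),(282,312)): print([(g[r0:r1,a:b]<110).mean().round(2) for r0,r1 in((168,196),(199,222))])
g=cv2.imread("pics/w13.png").max(2)
for a,b in((252,280),(282,312)): print([(g[r0:r1,a:b]<110).mean().round(2) for r0,r1 in((168,196),(199,222))])
E
```

```text
t: 22.82
tool_pos: [0.5766, -0.303, 0.0891]
tool_rot: [-0.177, -2.912, -0.024]
contact_force: [0.2, 0.1, -1.1]
opening: 0.0113
grip_force: 98.5
shift [-0.2 -0.8 -2. ] turn [ 0.0027 -0.0501  0.0007] | after turn frame [-0.3 -0.8 -2. ]
[np.float64(0.79), np.float64(0.73)]
[np.float64(0.75), np.float64(0.7)]
[np.float64(0.83), np.float64(0.71)]
[np.float64(0.68), np.float64(0.67)]
```

```bash
python3 -m crank '[[0,-0.8,-2,0,-0.05,0,-1],[5,0,0,0,-0.087,0,-1],[5,0,0,0,-0.087,0,-1],[4,0,-0.6,0,-0.058,0,-1],[4,0,-0.6,0,-0.058,0,-1],[4,0,-0.7,0,-0.058,0,-1],[3,0,-2,0,-0.0436,0,-1],[3,0,-2,0,-0.0436,0,-1],[3,0,-2,0,-0.0436,0,-1],[3,0,-2,0,-0.0436,0,-1]]'
python3 -m crank '[[0,0,0,0,0,0,-1],[0,0,0,0,0,0,-1],[2.5,0,-2.3,0,-0.0436,0,-1],[2.5,0,-2.3,0,-0.0436,0,-1],[2.5,0,-2.3,0,-0.0436,0,-1],[2.5,0,-2.3,0,-0.0436,0,-1],[2.3,0,-2.1,0,-0.0436,0,-1],[2.3,0,-2.1,0,-0.0436,0,-1],[2.3,0,-2.1,0,-0.0436,0,-1],[2.3,0,-2.1,0,-0.0436,0,-1]]'
cat > tray.py <<'E'
from h import *
for n in("top","scene"):
    c,im=snap(n,"tray_%s.png"%n); g=im.max(2); m=np.zeros_like(g)
    P=np.array([proj(c,[.512+x,-.295+y,.004]) for x,y in((-.07,-.085),(-.07,.085),(.07,.085),(.07,-.085))]).astype(int)
    cv2.fillPoly(m,[P],1); d=((g<75)&(m>0)).astype(np.uint8)
    for k in cv2.findContours(d,0,2)[0]:
        if cv2.contourArea(k)>12: M=cv2.moments(k); u,v=M["m10"]/M["m00"],M["m01"]/M["m00"]; print(n,round(u),round(v),cv2.contourArea(k),onz(c,u,v,.014).round(3))
E
python3 - <<'E'
from h import *
c,im=snap("wrist","w17.png"); g=im.max(2)
for r in range(30,236,10): print(r,[int(v) for v in g[r,200:370:9]])
E
python3 tray.py
```

```text
t: 23.7
tool_pos: [0.5432, -0.3013, 0.1034]
tool_rot: [0.17, 2.782, -0.032]
contact_force: [0.4, -0.5, -0.8]
opening: 0.0116
grip_force: 98.6
t: 24.53
tool_pos: [0.5184, -0.298, 0.1085]
tool_rot: [0.148, 2.436, -0.054]
contact_force: [-0.3, 1.1, -1.2]
opening: 0.0113
grip_force: 98.7
30 [138, 142, 141, 145, 145, 141, 144, 144, 146, 141, 142, 148, 146, 146, 148, 147, 148, 148, 148]
40 [142, 144, 145, 142, 144, 145, 146, 145, 144, 148, 144, 144, 142, 229, 233, 230, 231, 230, 230]
50 [142, 141, 146, 147, 133, 204, 234, 227, 228, 229, 231, 198, 69, 79, 82, 236, 232, 233, 232]
60 [159, 228, 232, 228, 167, 195, 71, 74, 72, 162, 230, 230, 70, 76, 188, 232, 232, 232, 232]
70 [145, 152, 152, 149, 149, 152, 70, 70, 65, 232, 154, 153, 75, 243, 232, 230, 233, 232, 231]
80 [238, 154, 150, 153, 145, 116, 76, 77, 208, 144, 154, 78, 82, 83, 234, 233, 234, 235, 233]
90 [150, 153, 152, 155, 232, 239, 81, 76, 81, 231, 135, 86, 87, 88, 234, 235, 230, 232, 233]
100 [153, 152, 156, 241, 232, 232, 241, 58, 238, 232, 234, 85, 85, 79, 233, 234, 234, 234, 235]
110 [149, 152, 154, 142, 234, 233, 233, 234, 232,
[... 557 characters left out ...]
31, 231, 233, 231, 123, 123, 125, 174, 234, 233, 234, 232, 155, 164, 162, 125, 167, 148, 156]
180 [135, 233, 238, 226, 121, 118, 122, 177, 238, 234, 233, 234, 153, 161, 152, 110, 153, 152, 151]
190 [130, 148, 149, 157, 120, 119, 118, 176, 233, 234, 231, 234, 154, 160, 153, 113, 149, 146, 142]
200 [136, 140, 142, 143, 118, 121, 117, 175, 168, 172, 169, 167, 150, 159, 154, 133, 136, 179, 227]
210 [100, 136, 139, 142, 196, 104, 115, 173, 121, 97, 102, 165, 145, 147, 153, 78, 75, 76, 76]
220 [69, 74, 69, 72, 199, 114, 199, 159, 95, 90, 95, 185, 153, 143, 149, 72, 75, 70, 68]
230 [65, 71, 72, 86, 86, 87, 93, 92, 91, 92, 93, 95, 92, 93, 93, 80, 72, 70, 69]
top 377 236 1025.0 [ 0.476 -0.324  0.014]
```

All four knobs are in the tray ahead of the nose (wrist rows 45–105) and the pan is empty. I'll lift away.

```bash
python3 - <<'E'
from h import *
o=ctrl.get_obs(); R=Ro.from_rotvec(o["tool_rot"]); print("up170",R.inv().apply([0,0,.17]).round(4)*1000)
go([.5184,-.298,.2785],0,0)
E
```

```text
up170 [-109.3    0.3 -130.2]
shift [-110.9   -0.  -130.7] turn [-0.0413  0.6972 -0.1182] | after turn frame [  -1.    -0.4 -171.4]
```

```bash
python3 -m crank '[[-5,0,-6,0,0,0,-1],[-11,0,-13,0,0,0,-1],[-16,0,-19,0,0,0,-1],[-20,0,-24,0,0,0,-1],[-22,0,-26,0,0,0,-1],[-20,0,-24,0,0,0,-1],[-16,0,-19,0,0,0,-1],[0,0,0,0,0,0,-1],[0,0,0,0,0,0,-1],[0,0,0,0,0,0,-1]]'
python3 -m crank '[[0,0,0,-0.0059,0.0996,-0.0169,-1],[0,0,0,-0.0059,0.0996,-0.0169,-1],[0,0,0,-0.0059,0.0996,-0.0169,-1],[0,0,0,-0.0059,0.0996,-0.0169,-1],[0,0,0,-0.0059,0.0996,-0.0169,-1],[0,0,0,-0.0059,0.0996,-0.0169,-1],[0,0,0,-0.0059,0.0996,-0.0169,-1],[0,0,0,0,0,0,-1],[0,0,0,0,0,0,-1],[0,0,0,0,0,0,-1]]'
python3 tray.py; python3 - <<'E'
from h import *
go([.574,.275,.2],0,0)
c,im=snap("wrist","w18.png"); g=im.astype(int)
# scoop nose row check
print([(r,int(g[r,282].max())) for r in range(115,145,2)])
E
```

```text
t: 25.52
tool_pos: [0.5173, -0.2973, 0.2775]
tool_rot: [0.15, 2.44, -0.052]
contact_force: [0.0, 0.1, -0.9]
opening: 0.0112
grip_force: 98.7
t: 26.35
tool_pos: [0.5167, -0.2972, 0.276]
tool_rot: [0.0, 3.141, 0.002]
contact_force: [-0.8, 0.4, -1.2]
opening: 0.0109
grip_force: 98.6
top 363 197 21.0 [ 0.57  -0.292  0.014]
shift [-57.1 572.5  77.5] turn [ 0.0002  0.0015 -0.0008] | after turn frame [-57.7 572.5  77.3]
[(115, 96), (117, 96), (119, 100), (121, 98), (123, 93), (125, 74), (127, 246), (129, 240), (131, 244), (133, 242), (135, 243), (137, 243), (139, 242), (141, 243), (143, 242)]
```

```bash
python3 -m crank '[[-3,20,0,0,0,0,-1],[-3.6,34,0,0,0,0,-1],[-3.6,37,0,0,0,0,-1],[-3.6,37,0,0,0,0,-1],[-3.6,37,0,0,0,0,-1],[-3.6,37,0,0,0,0,-1],[-3.6,37,0,0,0,0,-1],[-3.6,37,0,0,0,0,-1],[-3.6,37,0,0,0,0,-1],[-3.6,37,0,0,0,0,-1]]'
python3 -m crank '[[-3.6,37,0,0,0,0,-1],[-3.6,37,0,0,0,0,-1],[-3.6,37,10,0,0,0,-1],[-3.6,37,15,0,0,0,-1],[-3.6,37,20,0,0,0,-1],[-3.6,27,20,0,0,0,-1],[0,10.5,12.5,0,0,0,-1],[0,0,0,0,0,0,-1],[0,0,0,0,0,0,-1],[0,0,0,0,0,0,-1]]'
python3 tray.py; python3 - <<'E'
from h import *
go([.574,.275,.07],0,0)
c,im=snap("wrist","w19.png"); g=im.max(2).astype(int); h=cv2.imread("pics/w7.png").max(2).astype(int)
for a in(g,h):
  for col in(240,282,325): print(col,[r for r in range(115,150) if abs(a[r,col]-a[r-1,col])>40], [r for r in range(215,245) if abs(a[r,col]-a[r-1,col])>25])
E
```

```text
t: 27.33
tool_pos: [0.5519, 0.0537, 0.2785]
tool_rot: [0.002, 3.138, -0.0]
contact_force: [0.3, -0.3, -1.5]
opening: 0.0115
grip_force: 98.6
t: 28.17
tool_pos: [0.5748, 0.2731, 0.202]
tool_rot: [0.002, 3.138, -0.0]
contact_force: [-0.8, -0.1, -0.3]
opening: 0.0113
grip_force: 98.6
top 357 243 16.5 [ 0.456 -0.276  0.014]
top 367 243 22.0 [ 0.457 -0.3    0.014]
top 370 234 18.0 [ 0.478 -0.307  0.014]
top 358 232 20.5 [ 0.484 -0.28   0.014]
shift [  1.9   1.8 132.7] turn [ 0.0005  0.0044 -0.0019] | after turn frame [  1.3   1.9 132.7]
240 [131] [234]
282 [130] []
325 [131] [229]
240 [133] []
282 [131] []
325 [133] [230, 231]
```

The tray holds four knobs at about (.456,-.276), (.457,-.300), (.478,-.307) and (.484,-.280). The scoop has barely slipped in the grip. I'll set it down.

```bash
python3 -m crank '[[0,1,15,0,0,0,-1],[0,1,25,0,0,0,-1],[0,0,30,0,0,0,-1],[0,0,25,0,0,0,-1],[0,0,18,0,0,0,-1],[0,0,10,0,0,0,-1],[0,0,5,0,0,0,-1],[0,0,3,0,0,0,-1],[0,0,0,0,0,0,-1],[0,0,0,0,0,0,-1]]'
python3 -m crank '[[0,0,1,0,0,0,-1],[0,0,1,0,0,0,-1],[0,0,1,0,0,0,-1],[0,0,1,0,0,0,-1],[0,0,1,0,0,0,-1],[0,0,0.5,0,0,0,-1],[0,0,0,0,0,0,-1],[0,0,0,0,0,0,-1],[0,0,0,0,0,0,-1],[0,0,0,0,0,0,-1]]'
```

```text
t: 29.15
tool_pos: [0.5754, 0.2766, 0.0711]
tool_rot: [-0.0, 3.138, 0.001]
contact_force: [0.5, 0.5, -0.5]
opening: 0.0112
grip_force: 98.6
t: 29.98
tool_pos: [0.5756, 0.2766, 0.0658]
tool_rot: [-0.0, 3.138, 0.001]
contact_force: [-0.4, -0.9, 5.3]
opening: 0.0111
grip_force: 99.5
```

```bash
python3 -m crank '[[0,0,-0.5,0,0,0,-1],[0,0,0,0,0,0,-1],[0,0,0,0,0,0,-0.6],[0,0,0,0,0,0,-0.4],[0,0,0,0,0,0,-0.1],[0,0,0,0,0,0,0.2],[0,0,0,0,0,0,0.5],[0,0,0,0,0,0,0.5],[0,0,0,0,0,0,0.5],[0,0,0,0,0,0,0.5]]' 20
python3 -m crank '[[0,0,-4,0,0,0,0.5],[0,0,-8,0,0,0,0.5],[0,0,-16,0,0,0,0.5],[0,0,-24,0,0,0,0.5],[0,0,-30,0,0,0,0.5],[0,0,-30,0,0,0,0.5],[0,0,-30,0,0,0,0.5],[0,0,-20,0,0,0,0.5],[0,0,0,0,0,0,0.5],[0,0,0,0,0,0,0.5]]'
python3 tray.py; python3 - <<'E'
from h import *
c,im=snap("wrist","w20.png"); h=cv2.cvtColor(im,cv2.COLOR_RGB2HSV); g=im.max(2)
m=((h[:,:,0]>8)&(h[:,:,0]<32)&(h[:,:,1]>50)&(h[:,:,2]>120)).astype(np.uint8); m[:90]=0; m[:,:255]=0; m[:,310:]=0
k=max(cv2.findContours(m,0,2)[0],key=cv2.contourArea); x,y,w,hh=cv2.boundingRect(k); print(x,y,w,hh)
print("grip rear top",onz(c,x+w/2,y+hh,.1))
print("nose rows",[(q,[r for r in range(60,300) if abs(int(g[r,q])-int(g[r-1,q]))>40]) for q in(255,282,305)])
print("pred nose, grip rear",proj(c,[.5127,.2766,.002]),proj(c,[.589,.2766,.1]))
E
```

```text
t: 30.82
tool_pos: [0.5743, 0.2763, 0.0644]
tool_rot: [-0.0, 3.141, -0.0]
contact_force: [0.2, 0.4, 0.1]
opening: 0.064
grip_force: 0.0
t: 31.65
tool_pos: [0.5752, 0.2767, 0.2293]
tool_rot: [-0.0, 3.136, 0.002]
contact_force: [0.3, -0.3, -0.4]
opening: 0.0641
grip_force: 0.0
top 357 243 16.5 [ 0.456 -0.276  0.014]
top 367 243 22.0 [ 0.457 -0.3    0.014]
top 370 234 18.0 [ 0.478 -0.307  0.014]
top 358 232 20.5 [ 0.484 -0.28   0.014]
275 165 17 47
grip rear top [0.58725201 0.27828204 0.1       ]
nose rows [(255, [119, 168, 180]), (282, [117, 118, 165, 211]), (305, [118])]
pred nose, grip rear [281.61622421 119.9297975 ] [281.63738155 213.82936753]
```

```bash
python3 -c "
from station import ctrl; print(ctrl.finish_job())"
```

```text
the job is handed in; nothing more can be done
None
```

I handed the job in at about 32 s: the bin is tipped onto its stop, all four knobs lie at rest in the tray, and the scoop stands upright back on its spot with the gripper clear. These are from my own camera and force readings; the hand-in returned no verdict.

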